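Close the rolling mill by one turn

ROBOT

A 6-joint arm with a two-finger parallel gripper is mounted at the origin on the work surface. World frame = base frame: x ahead of the robot, y to its left, z up, the work surface at z = 0. Lengths are in m, angles in degrees, forces in N, time in s.
With the tool pointing down it reaches from about 0.25 to 0.725 m from the base axis. Payload 9.7 kg.
Tool frame: the origin (TCP) lies midway between the tips of the shut fingers; the grasp point (between the pads) lies 19 mm behind it; z points along the fingers, y is the direction in which the jaws open and shut (so a half turn about z gives the same grasp; the last joint's range is limited). The gripper opens to 85 mm and grips with 20 to 120 N. Pads are 22 mm wide; open, the fingers measure 114 mm over their backs; the gripper's body (76 mm by 85 mm) begins 54 mm behind the grasp point. The pads swing forward as they close: fully open they stand 13 mm farther back than shut.
Start: joints at [-76.776, 4.979, 10.078, 95.1, 0, 90], TCP at [0.126, -0.535, 0.231] pointing down, gripper open.
Joint ranges: [-179.16, 179.16], [-48.56, 103.87], [-65.8, 70.77], [-126.05, 130.52], [-82.76, 87.17], [-180, 180]. Speed limits (degrees/s): [127.2, 127.2, 147.25, 180, 180, 180].

INTERFACE

Orientations are given as [roll, pitch, yaw] about the fixed x, y, z axes, in that order (R = Rz(yaw) Ry(pitch) Rx(roll)).
In Python, from workcell import bot, camera, recognise gives the robot as it stands. The module is installed in compiled form; this text tells all that it offers.
- The arm moves only by the tool apply_moves, never from a script. Its argument "targets" is one flat list of numbers, 7 for each row, row after row: the shift along the world's x, y, z in units of 30 mm (1.0 is 30 mm), then the turn, a rotation vector about the world's x, y, z in units of 6 degrees (1.0 is 6 degrees), then the opening, from 0 (shut) to 1 (fully open). A call has 1 to 5 rows; each row is the pose to reach, as a shift and turn from the pose commanded when the call began; what a row does not reach only later rows make up. A row lasts 1/10 s, in which the tool goes at most 50 mm and 8.59 degrees, less where a joint would pass 70% of its speed; a pose out of reach is approached as far as the arm can. A call with a gripper value outside its range is refused whole. The fingers move at their own pace and stop on an object; "newtons" is the grip in N (left out, the last holds). Time passes only in rows, so rows that repeat a pose let the fingers close. It gives the time, the measured TCP pose, the force and the opening at its end, in the units of the state.
- bot.get_obs(): the state, without advancing time (a new reading comes with each control period).
- camera(name): name is "side" or "top" or "wrist"; returns a dict with "img" (400x640x3 uint8, red, green, blue), "intrinsics" (3x3 intrinsics, pixels), "origin" and "rotation" of the camera in the world. Camera axes: x right, y up, looking along -z (the intrinsics and any distortion apply to the point x, -y, -z); pixel columns grow to the right and rows downward; lengths in m; the calibration is good to about 2 mm. The wrist camera is an equidistant fisheye: a pixel r from the principal point sees the ray r / f radians off the axis. A picture is of the moment at which its call begins. There is no depth.
- bot.job_done(): hands the job in, once; it reports no verdict.
Trained networks look in the newest picture that a camera, given by its name, has taken for a name from the list of things; names that differ only in an ending like _2 or _b are one class to them, and where a whole thing is asked for, a point or a joint stands for the part that bears it (a point fixed in the world has none). Each returns a list of dicts, best first, with "conf" (0 to 1); they miss things now and then, are a little off and sometimes report something else, mostly with a low value. They report only what shows in the picture. A call takes as long as a camera call.
- recognise(query, camera): "box" ([left, top, right, bottom] in pixels, round what is visible of it).
The state is a dict: "time": time; "q": joint angles; "qd": joint speeds; "joint_efforts": joint torques, N m; "ee_pos": TCP position; "tcp_rot": TCP orientation; "wrist_force": force on the tool from outside, world axes, zero at the start; "torque": the same for the moment, N m; "opening": finger opening in m.
Only numpy, scipy, OpenCV 4.12 (cv2) and the standard library are available. Lean on these libraries where they do the work, as an engineer would, in place of code of your own. Each camera call takes 0.05 s, during which the arm holds its last target.

TASK

Close the gap of the little rolling mill by exactly one turn of its top hand wheel: with your fingertips push the wheel's upright red handle round clockwise, as seen from above, through one full turn, so that it ends where it began, then take the hand away. Only push the handle, do not grip it or shove it hard, and leave the jar, the mug, the pliers and the paddle beside the mill where they are.

Things in the scene. Friction and masses are not known exactly. Their poses are not given: they have to be found in the camera images.
- mill: Blue bench rolling mill, bolted down; its place and yaw vary. Base board 200 x 250 mm (x, y); origin at the middle of its underside, z up, rolls along y. Under the wheel its bridge, screw caps and gear cover reach up to 210 mm above the work surface. A crank sticks out to 212 mm from the origin on the -y side, reaching x = 140 mm, lower than 100 mm.
- wheel_axis (a point): Point on the upright axis of the hand wheel that lies level on top of the mill, at the height of the rim's upper edge (237 mm above the work surface). Wheel of dark steel, 140 mm over all: rim of 14 mm round bar with its middle 63 mm from the axis, three spokes, a hub of 40 mm diameter whose nut reaches 10 mm above the rim's upper edge.
- wheel_handle (a point): Centre of the upright red handle, on the handle's own axis, 63 mm from the wheel's axis, 31 mm above the rim's upper edge (268 mm above the work surface). It turns round the axis with the wheel.
- wheel_grip: The upright red handle itself: a 52 mm tall round grip, 23 mm in diameter at the thickest, that revolves freely on its pin and stands on the rim. Origin at the middle of its lower end, 5 mm above the rim's upper edge (242 mm above the work surface); z up along the handle. Nothing on the mill stands higher than its top (294 mm).
- top_wheel (a joint): Angle of the hand wheel, rad; grows when turned clockwise as seen from above (one turn = 6.283). It starts anywhere from -2.4 to 2.4; at 0 the handle lies on the mill's +x side of the axis. Stops only at -9 and 14. Stiff: about 3.5 N at the handle turns it, and it stays where it is left. Each clockwise turn lowers the mill's upper roll by 2 mm.
- jar: Closed white jar with an orange band, 52 mm diameter, 55 mm tall, loose on the work surface; origin at the middle of its underside. To be left where it is.
- mug: Blue mug, 80 mm diameter, 92 mm tall, handle on its +y side, loose on the work surface; origin at the middle of its underside. To be left where it is.
- pliers: Red-handled pliers lying along their x axis, about 165 x 60 mm, 18 mm high, loose; origin under the rivet. To be left where it is.
- paddle: Black shaping paddle (75 x 55 x 10 mm) with a round wooden handle along its -x side, 218 mm long in all, 22 mm high, loose; origin on its underside between blade and handle. To be left where it is.

How it is judged:
By the outcome, as a careful person would: the job done as asked, in the order asked, and still so for the second after the job is handed in, with the robot touching nothing.
It also fails if it takes over 58 s, if anything falls off the work surface, if the arm or the gripper's body presses on something with over 40 N, if the wrist force passes 120 N, or if a joint passes its speed limit or range.

## Working session

There is one attempt and no reset: what is moved stays moved. The work goes in short steps, Python scripts to look and compute and a tool call to move; the robot and the scene stay as the last step left them, time stands still between calls to the robot, and variables do not carry over. Pictures are saved under pics/ and viewed, and the job is handed in when it is done.

Besides the shell and the picture viewer there is one more tool, called after "Emit:" as name(argument=value, ...), one argument or row to a line, values as JSON. apply_moves: Moves the arm, as the interface text tells. Its arguments: {"type":"object","properties":{"targets":{"type":"array"},"newtons":{"type":"number"}},"required":["targets"]}

```bash
mkdir -p pics; cat > h.py <<'E'
import numpy as np, cv2
from workcell import bot, camera, recognise
def save(name,fn):
    c=camera(name); cv2.imwrite('pics/'+fn,c['img'][:,:,::-1]); return c
def ray(c,u,v):
    K=np.array(c['intrinsics']); d=np.array([(u-K[0,2])/K[0,0],(v-K[1,2])/K[1,1],1.])
    R=np.array(c['rotation']); d=R@np.array([d[0],-d[1],-d[2]])
    return np.array(c['origin']),d/np.linalg.norm(d)
def atz(c,u,v,z):
    o,d=ray(c,u,v); return o+d*(z-o[2])/d[2]
def proj(c,p):
    K=np.array(c['intrinsics']);R=np.array(c['rotation']);q=R.T@(np.array(p)-np.array(c['origin']));q=np.array([q[0],-q[1],-q[2]])
    return (K@(q/q[2]))[:2]
E
python3 - <<'E'
from h import *
np.set_printoptions(precision=4,suppress=True)
o=bot.get_obs(); print({k:np.round(v,4) for k,v in o.items()})
for n in ['top','side']:
    c=save(n,n+'0.png'); print(n,c['intrinsics'],c['origin'],c['rotation'],[k for k in c])
    for q in ['mill','wheel_grip','wheel_handle','wheel_axis','top_wheel','jar','mug','pliers','paddle']:
        print(q,[(np.round(r['box'],1).tolist(),round(float(r['conf']),2)) for r in recognise(q,n)[:2]])
E
```

```text
{'time': np.float64(0.0), 'q': array([-76.7778,   5.0113,  10.0342,  95.1005,   0.0008,  90.0012]), 'qd': array([-0.0568, -0.0637,  0.0209,  0.0409, -0.0341,  0.0346]), 'joint_efforts': array([  0.0063, -52.0391,  46.4804,   0.0163,   0.0004,  -0.    ]), 'ee_pos': array([ 0.1257, -0.5352,  0.2306]), 'tcp_rot': array([-179.9224,   -0.0008,   13.221 ]), 'wrist_force': array([ 0.1633,  0.0482, -0.0285]), 'torque': array([-0.0317, -0.0244, -0.0282]), 'opening': np.float64(0.0853)}
top [[381.4145   0.     324.0152]
 [  0.     381.4145 205.7307]
 [  0.       0.       1.    ]] [0.4698 0.0793 1.2556] [  5.9688   1.2992 -88.3346] ['img', 'intrinsics', 'origin', 'rotation']
mill [([329.5, 164.1, 427.6, 253.8], 0.79)]
wheel_grip [([357.3, 193.9, 365.3, 198.6], 0.57)]
wheel_handle [([353.8, 185.0, 406.1, 242.4], 0.77)]
wheel_axis [([329.0, 164.8, 425.5, 254.8], 0.75)]
top_wheel [([356.6, 189.1, 405.4, 238.3], 0.89)]
jar [([298.7, 220.3, 311.5, 236.4], 0.54)]
mug [([440.8, 201.3, 472.5, 236.0], 0.69)]
pliers [([319.9, 149.0, 366.0, 178.6], 0.89), ([331.0, 167.4, 425.0, 252.8], 0.43)]
paddle [([254.0, 204.3, 273.7, 268.0], 0.92), ([297.7, 219.8, 309.1, 235.7], 0.48)]
side [[475.555    0.     319.7181]
 [  0.     475.555  204.0154]
 [  0.       0.       1.    ]] [-0.2188  0.9447  0.8538] [  60.2414    0.0929 -136.6589] ['img', 'intrinsics', 'origin', 'rotation']
mill [([306.6, 159.8, 398.7, 269.8], 0.61)]
wheel_grip [([251.5, 281.6, 318.2, 325.1], 0.4)]
wheel_handle [([328.4, 161.2, 382.0, 190.7], 0.97)]
wheel_axis [([306.9, 161.0, 398.7, 270.4], 0.88)]
top_wheel [([330.6, 156.2, 380.9, 191.9], 0.72)]
jar []
mug []
pliers [([283.7, 218.0, 303.5, 246.2], 0.71)]
paddle [([250.8, 281.1, 320.5, 326.5], 0.79)]
```

```bash
sed -i "s/R=np.array(c\['rotation'\])/R=RR(c)/" h.py; cat >> h.py <<'E'
from scipy.spatial.transform import Rotation as Rot
def RR(c):
    return Rot.from_euler('xyz',c['rotation'],degrees=True).as_matrix()
E
python3 - <<'E'
from h import *
for n,b in [('top',(240,140,480,290)),('side',(240,120,440,270))]:
    im=cv2.imread(f'pics/{n}0.png'); x0,y0,x1,y1=b
    s=800//(x1-x0)
    cv2.imwrite(f'pics/{n}0z.png',cv2.resize(im[y0:y1,x0:x1],None,fx=s,fy=s,interpolation=cv2.INTER_CUBIC)); print(s)
E
```

```text
3
4
```

View pics/top0.png

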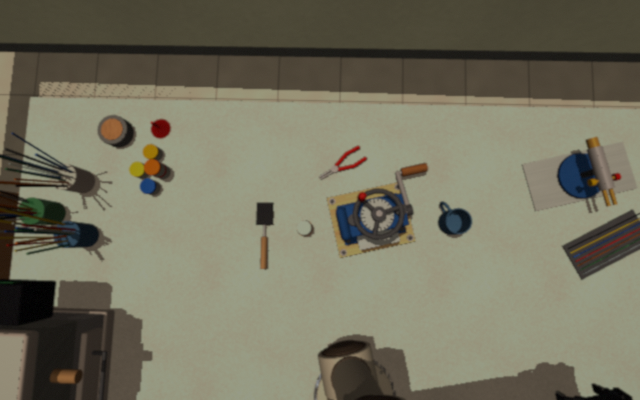

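View pics/top0z.png

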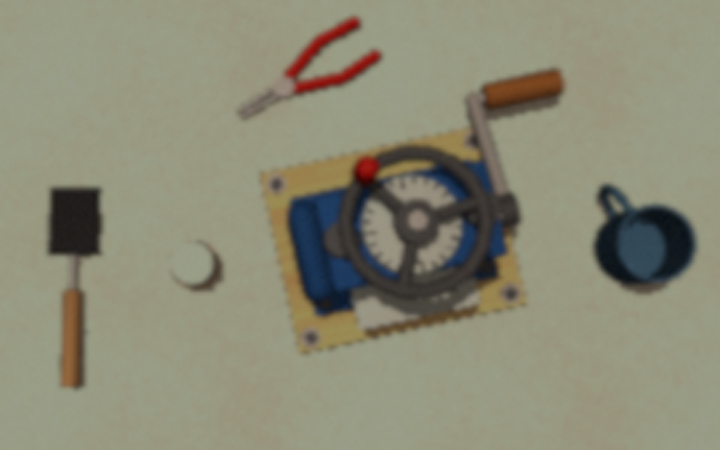

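View pics/side0z.png

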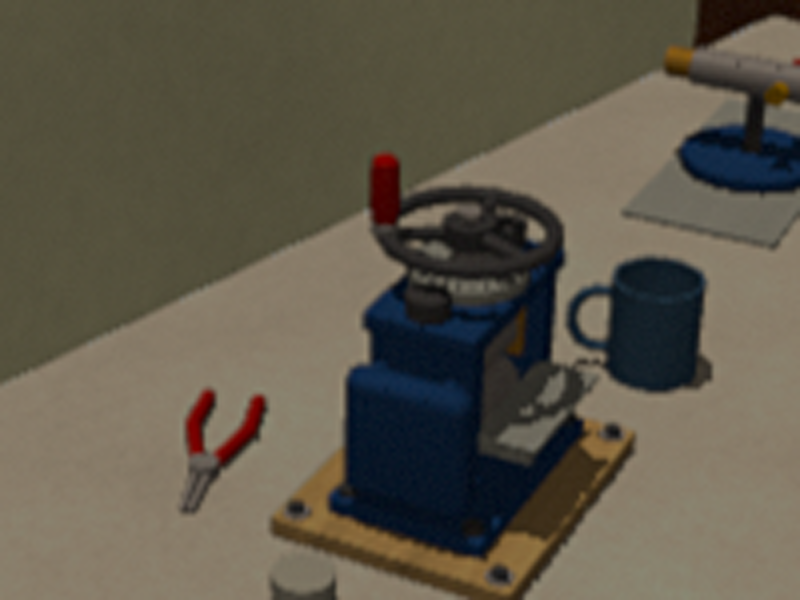

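View pics/side0.png

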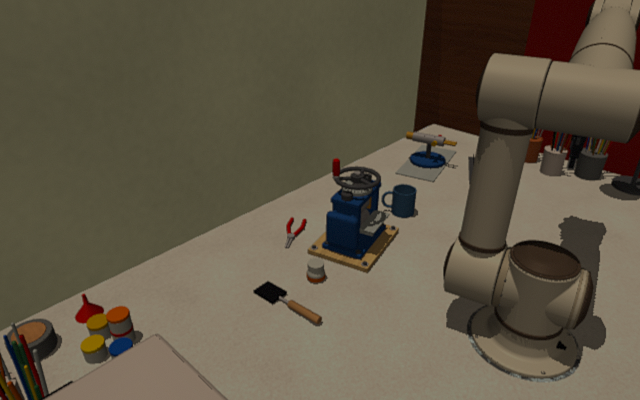

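```bash
python3 - <<'E'
from h import *
np.set_printoptions(precision=4,suppress=True)
from scipy.optimize import least_squares
ct={'intrinsics':[[381.4145,0,324.0152],[0,381.4145,205.7307],[0,0,1]],'origin':[0.4698,0.0793,1.2556],'rotation':[5.9688,1.2992,-88.3346]}
cs={'intrinsics':[[475.555,0,319.7181],[0,475.555,204.0154],[0,0,1]],'origin':[-0.2188,0.9447,0.8538],'rotation':[60.2414,0.0929,-136.6589]}
im=cv2.imread('pics/top0.png').astype(int)
print('nut',atz(ct,379.2,213.5,.247),'rim',atz(ct,379.5,214.2,.230))
for n,c,bx in [('top',ct,(345,180,415,250)),('side',cs,(320,150,390,200))]:
    im=cv2.imread(f'pics/{n}0.png').astype(int);b,g,r=im[...,0],im[...,1],im[...,2]
    m=(r>90)&(r>2*g)&(r>2*b); x0,y0,x1,y1=bx
    mm=np.zeros_like(m); mm[y0:y1,x0:x1]=m[y0:y1,x0:x1]
    ys,xs=np.where(mm); print(n,len(xs),xs.mean(),ys.mean(),xs.min(),xs.max(),ys.min(),ys.max())
    print(atz(c,xs.mean(),ys.mean(),.290 if n=='top' else .268))
# side wheel rim extents (zoom x4 +240,120)
L,Rr,T,B=376/4+240,563/4+240,186/4+120,277/4+120
print('side rim',atz(cs,(L+Rr)/2,(T+B)/2,.23))
def boxm(c,p):
    a=np.linspace(0,2*np.pi,90)
    P=np.array([proj(c,[p[0]+.063*np.cos(t),p[1]+.063*np.sin(t),.230]) for t in a])
    return P
for nm,pts in [('nut',(379.2,213.5,.247))]:
    p=atz(ct,*pts); P=boxm(ct,p); print(P.min(0),P.max(0)); P=boxm(cs,p); print('side',P.min(0),P.max(0),(L,T,Rr,B), proj(cs,p))
for nm,u,v,z in [('jar',305,228.5,.03),('mug',455,222,.092),('boardTL',262/3+240,173/3+140,.02),('boardBL',302/3+240,354/3+140,.02),('boardBR',525/3+240,303/3+140,.02)]:
    print(nm,atz(ct,u,v,z))
E
```

```text
nut [ 0.5578 -0.0413  0.247 ] rim [ 0.5574 -0.0442  0.23  ]
top 41 362.0731707317073 195.4390243902439 358 366 193 198
[0.599  0.0079 0.29  ]
side 19 335.57894736842104 159.57894736842104 333 338 158 161
[ 0.6331 -0.0251  0.268 ]
side rim [ 0.5562 -0.0354  0.23  ]
[354.9834 190.8337] [401.9651 237.5298]
side [336.7395 167.8006] [379.8308 187.0334] (334.0, 166.5, 380.75, 189.25) [358.451  171.8115]
jar [0.5219 0.1698 0.03  ]
mug [ 0.5517 -0.2892  0.092 ]
boardTL [0.6249 0.101  0.02  ]
boardBL [0.431  0.0527 0.02  ]
boardBR [ 0.4922 -0.1842  0.02  ]
```

Emit:
apply_moves(
  targets=[0,0,1.6,0,0,0,0,0,0,3.2,0,0,1,0,0.9,1.2,3.5,0,0,2,0,1.9,2.5,3.5,0,0,3.2,0,2.9,3.8,3.5,0,0,4.4,0],
  newtons=20,
)

```text
time: 1.5
ee_pos: [0.2135, -0.4206, 0.3366]
tcp_rot: [179.9, 0.0, 39.8]
wrist_force: [0.9, -0.0, 0.0]
opening: 0.0123
```

Emit:
apply_moves(
  targets=[1,1.3,0,0,0,1.3,0,2,2.6,0,0,0,2.6,0,3,3.9,0,0,0,3.9,0,4,5.2,0,0,0,5.2,0,5,6.5,0,0,0,6.5,0],
)

```text
time: 2.0
ee_pos: [0.3636, -0.2246, 0.3366]
tcp_rot: [179.9, 0.0, 78.9]
wrist_force: [1.7, -0.5, 0.0]
opening: -0.0
```

```bash
python3 - <<'E'
from h import *
np.set_printoptions(precision=4,suppress=True)
o=bot.get_obs(); print({k:np.round(v,4) for k,v in o.items()})
cs={'intrinsics':[[475.555,0,319.7181],[0,475.555,204.0154],[0,0,1]],'origin':[-0.2188,0.9447,0.8538],'rotation':[60.2414,0.0929,-136.6589]}
for A in [(.5575,-.041),(.5575,-.038)]:
  for d in (45,50,55):
    a=np.radians(d); print(A,d,[proj(cs,[A[0]+.063*np.cos(a),A[1]+.063*np.sin(a),z]) for z in (.242,.268,.294)])
E
```

```text
{'time': np.float64(2.0), 'q': array([-31.7096,  -7.8364,   9.5758, 107.3576,  -0.001 ,  69.3605]), 'qd': array([ 66.0537,   3.5554,   2.7289,  -0.7242,   0.1522, -11.8613]), 'joint_efforts': array([ -9.1469, -38.7477,  43.5272,   0.8685,   0.0225,   0.3341]), 'ee_pos': array([ 0.3636, -0.2246,  0.3366]), 'tcp_rot': array([179.9492,   0.0201,  78.9298]), 'wrist_force': array([ 1.6531, -0.5087,  0.0385]), 'torque': array([-0.0687,  0.0113, -0.0176]), 'opening': np.float64(-0.0)}
(0.5575, -0.041) 45 [array([336.8472, 173.7305]), array([336.9935, 165.6341]), array([337.1426, 157.3841])]
(0.5575, -0.041) 50 [array([337.0433, 174.5622]), array([337.192 , 166.4455]), array([337.3435, 158.1743])]
(0.5575, -0.041) 55 [array([337.4046, 175.3908]), array([337.5572, 167.2539]), array([337.7127, 158.9616])]
(0.5575, -0.038) 45 [array([336.1636, 174.062 ]), array([336.3037, 165.9575]), array([336.4464, 157.6991])]
(0.5575, -0.038) 50 [array([336.3577, 174.8959]), array([336.5001, 166.7711]), array([336.6452, 158.4915])]
(0.5575, -0.038) 55 [array([336.7171, 175.7268]), array([336.8634, 167.5818]), array([337.0125, 159.281 ])]
```

Emit:
apply_moves(
  targets=[0.9,1.2,0,0,0,1.4,0,1.8,2.4,0,0,0,2.8,0,2.7,3.6,0,0,0,4.2,0,3.6,4.8,0,0,0,5.6,0,4.5,6.0,0,0,0,7.0,0],
)

```text
time: 2.5
ee_pos: [0.4986, -0.0446, 0.3365]
tcp_rot: [180.0, 0.0, 121.0]
wrist_force: [0.6, -1.5, -0.3]
opening: -0.0004
```

Emit:
apply_moves(
  targets=[0.8,1.1,0,0,0,1.4,0,1.6,2.2,0,0,0,2.8,0,1.6,2.2,0,0,0,3.1,0],
)

```text
time: 2.8
ee_pos: [0.5478, 0.0231, 0.3344]
tcp_rot: [-180.0, -0.1, 139.7]
wrist_force: [0.3, -0.3, 0.4]
opening: 0.0001
```

```bash
python3 - <<'E'
from h import *
np.set_printoptions(precision=4,suppress=True)
o=bot.get_obs(); print({k:np.round(v,4) for k,v in o.items()})
c=save('side','side1.png'); im=c['img'][:,:,::-1][120:270,240:440]
cv2.imwrite('pics/side1z.png',cv2.resize(im,None,fx=4,fy=4,interpolation=cv2.INTER_CUBIC))
c=save('wrist','wrist1.png')
E
```

```text
{'time': np.float64(2.8), 'q': array([  2.3917,   8.8354,  26.1184, 107.3978,   0.044 ,  42.6504]), 'qd': array([ -3.0727,  -2.7664,  -2.0191,   1.2874,  -1.0813, -15.1931]), 'joint_efforts': array([  3.0827, -53.2114,  46.2365,  -0.3179,   0.2713,  -0.1596]), 'ee_pos': array([0.5478, 0.0231, 0.3344]), 'tcp_rot': array([-179.9546,   -0.1142,  139.7413]), 'wrist_force': array([ 0.3182, -0.3076,  0.4215]), 'torque': array([ 0.082 , -0.0553,  0.0697]), 'opening': np.float64(0.0001)}
```

View pics/side1z.png

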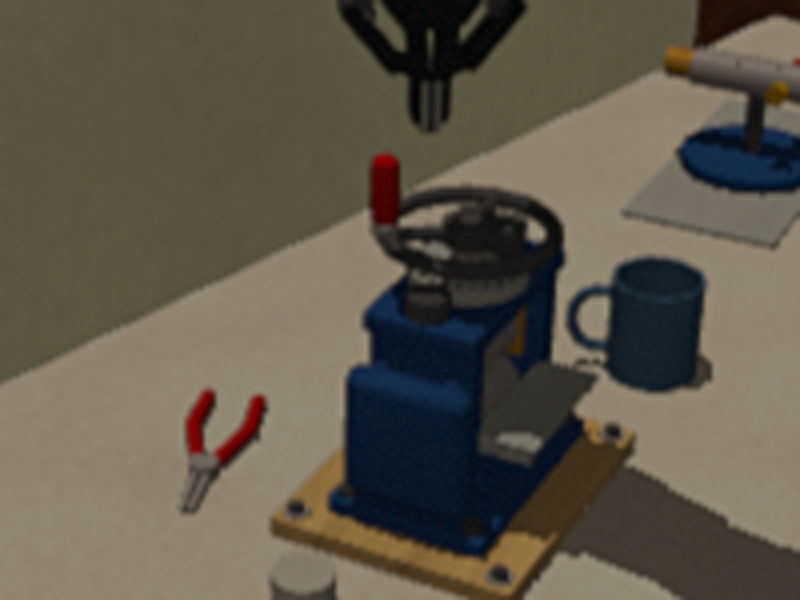

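View pics/wrist1.png

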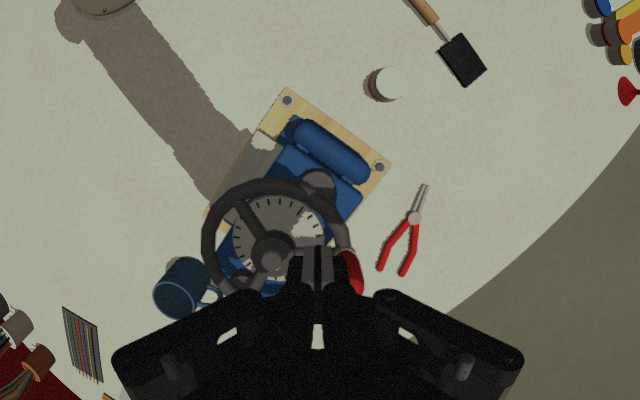

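Emit:
apply_moves(
  targets=[0,0,-1,0,0,0,0,0,0,-2,0,0,0,0,0,0,-2.3,0,0,0,0,0,0,-2.3,0,0,0,0],
)

```text
time: 3.3
ee_pos: [0.545, 0.019, 0.2668]
tcp_rot: [-179.9, -0.1, 139.1]
wrist_force: [-0.0, -0.6, -0.1]
opening: 0.0
```

```bash
cat > plan.py <<'E'
import numpy as np
from h import bot
A=np.array([.5575,-.040]); 
def plan(start_deg,step,n,cmd):
    # cmd: commanded xy now. rows: angle start-step*k
    out=[]
    for k in range(1,n+1):
        a=np.radians(start_deg-step*k); p=A+.063*np.array([np.cos(a),np.sin(a)])
        out.append(np.round((p-cmd)/.03,2).tolist())
    return out
def now():
    o=bot.get_obs(); d=o['ee_pos'][:2]-A
    print(round(float(o['time']),2),'pos',np.round(o['ee_pos'],4),'ang',round(float(np.degrees(np.arctan2(d[1],d[0]))),2),'r',round(float(np.hypot(*d)),4),'F',np.round(o['wrist_force'],2),'rot',np.round(o['tcp_rot'],2))
    return o
E
python3 - <<'E'
from plan import *
o=now(); print(plan(98,4,12,o['ee_pos'][:2]))
E
```

```text
3.3 pos [0.545  0.019  0.2668] ang 101.96 r 0.0603 F [-0.04 -0.62 -0.08] rot [-1.7993e+02 -7.0000e-02  1.3913e+02]
[[0.27, 0.13], [0.42, 0.13], [0.56, 0.13], [0.71, 0.11], [0.85, 0.09], [1.0, 0.05], [1.13, 0.01], [1.27, -0.05], [1.4, -0.11], [1.53, -0.19], [1.65, -0.27], [1.77, -0.36]]
```

Emit:
apply_moves(
  targets=[0.27,0.13,0,0,0,0,0,0.42,0.13,0,0,0,0,0,0.56,0.13,0,0,0,0,0,0.71,0.11,0,0,0,0,0,0.85,0.09,0,0,0,0,0],
)

```text
time: 3.8
ee_pos: [0.5719, 0.0223, 0.2674]
tcp_rot: [180.0, 0.0, 139.2]
wrist_force: [0.2, 0.9, 0.6]
opening: -0.0001
```

```bash
python3 - <<'E'
from plan import *
o=now(); print(plan(78,2,8,A+.063*np.array([np.cos(np.radians(78)),np.sin(np.radians(78))])))
E
```

```text
3.8 pos [0.5719 0.0223 0.2674] ang 76.99 r 0.0639 F [0.2  0.92 0.57] rot [1.7999e+02 1.0000e-02 1.3923e+02]
[[0.07, -0.02], [0.14, -0.04], [0.21, -0.06], [0.28, -0.08], [0.35, -0.11], [0.42, -0.14], [0.48, -0.17], [0.55, -0.2]]
```

Emit:
apply_moves(
  targets=[0.07,-0.02,0,0,0,0,0,0.14,-0.04,0,0,0,0,0],
)

```text
time: 4.0
ee_pos: [0.5757, 0.021, 0.2672]
tcp_rot: [-180.0, -0.0, 139.2]
wrist_force: [-1.1, -0.3, 0.4]
opening: 0.0003
```

Emit:
apply_moves(
  targets=[0.07,-0.02,0,0,0,0,0],
)

```text
time: 4.1
ee_pos: [0.5777, 0.0204, 0.2673]
tcp_rot: [-180.0, -0.0, 139.2]
wrist_force: [0.2, 0.3, -0.1]
opening: 0.0
```

Emit:
apply_moves(
  targets=[0.07,-0.02,0,0,0,0,0],
)

```text
time: 4.2
ee_pos: [0.5796, 0.02, 0.2673]
tcp_rot: [180.0, -0.0, 139.2]
wrist_force: [-2.3, 2.7, 0.1]
opening: 0.0001
```

```bash
python3 - <<'E'
from plan import *
r=.0642; a0=69.6
cum=np.array([.5799,.0203])
P=lambda a:A+r*np.array([np.cos(np.radians(a)),np.sin(np.radians(a))])
for k in range(16):
    t=[]
    for j in range(1,6):
        d=np.round((P(a0-22.5*k-4.5*j)-cum)/.03,2)
        t+=[float(d[0]),float(d[1]),0,0,0,0,0]
    cum=cum+d*.03
    print(k,str(t).replace('.0,',',').replace(' ',''),np.round(cum,4))
E
```

```text
0 [0.15,-0.07,0,0,0,0,0,0.3,-0.15,0,0,0,0,0,0.45,-0.23,0,0,0,0,0,0.58,-0.33,0,0,0,0,0,0.71,-0.44,0,0,0,0,0] [0.6012 0.0071]
1 [0.12,-0.12,0,0,0,0,0,0.23,-0.25,0,0,0,0,0,0.33,-0.39,0,0,0,0,0,0.41,-0.53,0,0,0,0,0,0.49,-0.68,0,0,0,0,0] [ 0.6159 -0.0133]
2 [0.06,-0.15,0,0,0,0,0,0.11,-0.31,0,0,0,0,0,0.15,-0.48,0,0,0,0,0,0.18,-0.64,0,0,0,0,0,0.19,-0.81,0,0,0,0,0] [ 0.6216 -0.0376]
3 [0,-0.17,0,0,0,0,0,-0.01,-0.34,0,0,0,0,0,-0.04,-0.5,0,0,0,0,0,-0.08,-0.67,0,0,0,0,0,-0.13,-0.83,0,0,0,0,0] [ 0.6177 -0.0625]
4 [-0.07,-0.15,0,0,0,0,0,-0.14,-0.3,0,0,0,0,0,-0.23,-0.44,0,0,0,0,0,-0.33,-0.58,0,0,0,0,0,-0.44,-0.71,0,0,0,0,0] [ 0.6045 -0.0838]
5 [-0.12,-0.12,0,0,0,0,0,-0.25,-0.22,0,0,0,0,0,-0.38,-0.32,0,0,0,0,0,-0.53,-0.41,0,0,0,0,0,-0.68,-0.49,0,0,0,0,0] [ 0.5841 -0.0985]
6 [-0.15,-0.06,0,0,0,0,0,-0.31,-0.11,0,0,0,0,0,-0.47,-0.15,0,0,0,0,0,-0.64,-0.18,0,0,0,0,0,-0.81,-0.19,0,0,0,0,0] [ 0.5598 -0.1042]
7 [-0.17,0,0,0,0,0,0,-0.33,0.02,0,0,0,0,0,-0.5,0.04,0,0,0,0,0,-0.66,0.08,0,0,0,0,0,-0.82,0.13,0,0,0,0,0] [ 0.5352 -0.1003]
8 [-0.16,0.07,0,0,0,0,0,-0.31,0.15,0,0,0,0,0,-0.45,0.23,0,0,0,0,0,-0.59,0.33,
[... 210 characters left out ...]
31,0,0,0,0,0,-0.16,0.48,0,0,0,0,0,-0.18,0.64,0,0,0,0,0,-0.2,0.81,0,0,0,0,0] [ 0.4932 -0.0424]
11 [0.01,0.17,0,0,0,0,0,0.02,0.34,0,0,0,0,0,0.05,0.5,0,0,0,0,0,0.09,0.67,0,0,0,0,0,0.14,0.83,0,0,0,0,0] [ 0.4974 -0.0175]
12 [0.06,0.15,0,0,0,0,0,0.14,0.3,0,0,0,0,0,0.23,0.44,0,0,0,0,0,0.33,0.58,0,0,0,0,0,0.44,0.71,0,0,0,0,0] [0.5106 0.0038]
13 [0.11,0.12,0,0,0,0,0,0.24,0.22,0,0,0,0,0,0.38,0.32,0,0,0,0,0,0.52,0.41,0,0,0,0,0,0.67,0.49,0,0,0,0,0] [0.5307 0.0185]
14 [0.16,0.06,0,0,0,0,0,0.32,0.11,0,0,0,0,0,0.48,0.15,0,0,0,0,0,0.65,0.18,0,0,0,0,0,0.81,0.19,0,0,0,0,0] [0.555  0.0242]
15 [0.17,-0,0,0,0,0,0,0.34,-0.02,0,0,0,0,0,0.51,-0.04,0,0,0,0,0,0.67,-0.08,0,0,0,0,0,0.83,-0.13,0,0,0,0,0] [0.5799 0.0203]
```

Emit:
apply_moves(
  targets=[0.15,-0.07,0,0,0,0,0,0.3,-0.15,0,0,0,0,0,0.45,-0.23,0,0,0,0,0,0.58,-0.33,0,0,0,0,0,0.71,-0.44,0,0,0,0,0],
)

```text
time: 4.7
ee_pos: [0.6013, 0.0065, 0.2673]
tcp_rot: [-180.0, -0.0, 139.2]
wrist_force: [-3.5, 2.8, 1.2]
opening: 0.0
```

Emit:
apply_moves(
  targets=[0.12,-0.12,0,0,0,0,0,0.23,-0.25,0,0,0,0,0,0.33,-0.39,0,0,0,0,0,0.41,-0.53,0,0,0,0,0,0.49,-0.68,0,0,0,0,0],
)

```text
time: 5.2
ee_pos: [0.6161, -0.014, 0.2673]
tcp_rot: [180.0, 0.0, 139.2]
wrist_force: [-1.0, 3.6, 0.1]
opening: -0.0
```

```bash
python3 - <<'E'
from plan import *
from h import *
o=now()
ims=[]
for n,(x0,y0,x1,y1) in [('top',(330,160,430,260)),('side',(310,120,410,220))]:
    c=camera(n); ims.append(cv2.resize(c['img'][y0:y1,x0:x1,::-1],None,fx=4,fy=4,interpolation=cv2.INTER_CUBIC))
cv2.imwrite('pics/p2.png',np.hstack(ims))
E
```

```text
5.2 pos [ 0.6161 -0.014   0.2673] ang 23.92 r 0.0641 F [-1.02  3.58  0.11] rot [1.7998e+02 1.0000e-02 1.3923e+02]
```

View pics/p2.png

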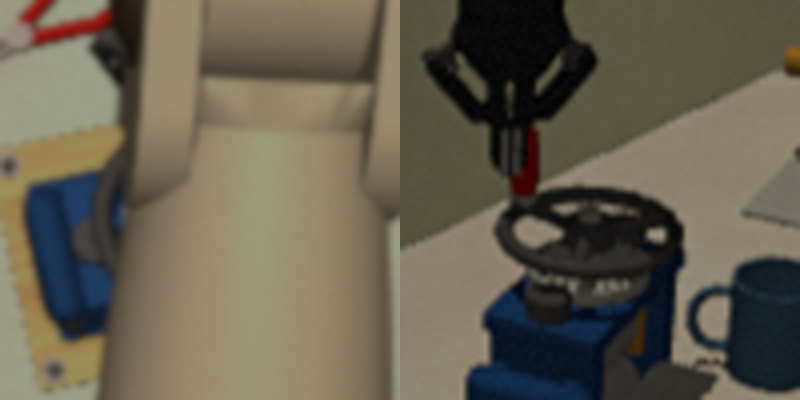

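The side view (right half) shows the shut fingers at about (512,150) directly behind the red handle at about (528,165), and the wheel has turned with it. The top view is hidden by the arm. I'll keep going.

Emit:
apply_moves(
  targets=[0.06,-0.15,0,0,0,0,0,0.11,-0.31,0,0,0,0,0,0.15,-0.48,0,0,0,0,0,0.18,-0.64,0,0,0,0,0,0.19,-0.81,0,0,0,0,0],
)

```text
time: 5.8
ee_pos: [0.6217, -0.0385, 0.2673]
tcp_rot: [180.0, 0.0, 139.2]
wrist_force: [0.9, 3.5, 0.3]
opening: -0.0
```

Emit:
apply_moves(
  targets=[0,-0.17,0,0,0,0,0,-0.01,-0.34,0,0,0,0,0,-0.04,-0.5,0,0,0,0,0,-0.08,-0.67,0,0,0,0,0,-0.13,-0.83,0,0,0,0,0],
)

```text
time: 6.3
ee_pos: [0.6175, -0.0634, 0.2673]
tcp_rot: [180.0, 0.0, 139.2]
wrist_force: [2.3, 2.0, 0.6]
opening: 0.0003
```

Emit:
apply_moves(
  targets=[-0.07,-0.15,0,0,0,0,0,-0.14,-0.3,0,0,0,0,0,-0.23,-0.44,0,0,0,0,0,-0.33,-0.58,0,0,0,0,0,-0.44,-0.71,0,0,0,0,0],
)

```text
time: 6.8
ee_pos: [0.6041, -0.0846, 0.2672]
tcp_rot: [-180.0, 0.0, 139.2]
wrist_force: [3.5, 3.0, -0.5]
opening: 0.0003
```

Emit:
apply_moves(
  targets=[-0.12,-0.12,0,0,0,0,0,-0.25,-0.22,0,0,0,0,0,-0.38,-0.32,0,0,0,0,0,-0.53,-0.41,0,0,0,0,0,-0.68,-0.49,0,0,0,0,0],
)

```text
time: 7.3
ee_pos: [0.5836, -0.0994, 0.2673]
tcp_rot: [-180.0, 0.0, 139.2]
wrist_force: [4.1, -1.0, -1.3]
opening: 0.0
```

```bash
python3 - <<'E'
from plan import *
from h import *
o=now()
ims=[]
for n,(x0,y0,x1,y1) in [('side',(310,120,410,220))]:
    c=camera(n); ims.append(cv2.resize(c['img'][y0:y1,x0:x1,::-1],None,fx=4,fy=4,interpolation=cv2.INTER_CUBIC))
cv2.imwrite('pics/p3.png',np.hstack(ims))
E
```

```text
7.3 pos [ 0.5836 -0.0994  0.2673] ang -66.31 r 0.0649 F [ 4.12 -0.99 -1.26] rot [-1.7998e+02  3.0000e-02  1.3921e+02]
```

View pics/p3.png

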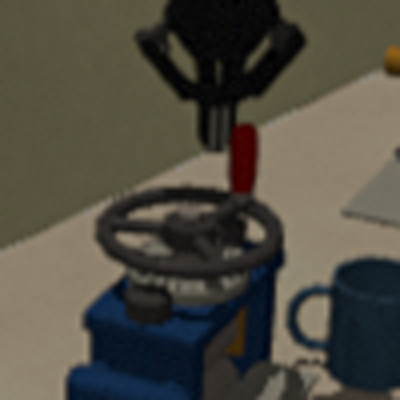

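The handle at about (243,160) stays just ahead of the fingers at about (217,125), and the force is about 4 N, which matches the 3.5 N given for turning the wheel. I'll continue.

Emit:
apply_moves(
  targets=[-0.15,-0.06,0,0,0,0,0,-0.31,-0.11,0,0,0,0,0,-0.47,-0.15,0,0,0,0,0,-0.64,-0.18,0,0,0,0,0,-0.81,-0.19,0,0,0,0,0],
)

```text
time: 7.85
ee_pos: [0.5592, -0.1048, 0.2674]
tcp_rot: [-180.0, 0.0, 139.2]
wrist_force: [3.7, -1.6, 0.6]
opening: 0.0001
```

Emit:
apply_moves(
  targets=[-0.17,0,0,0,0,0,0,-0.33,0.02,0,0,0,0,0,-0.5,0.04,0,0,0,0,0,-0.66,0.08,0,0,0,0,0,-0.82,0.13,0,0,0,0,0],
)

```text
time: 8.35
ee_pos: [0.5346, -0.1007, 0.2673]
tcp_rot: [-180.0, 0.0, 139.2]
wrist_force: [2.7, -2.9, 0.3]
opening: -0.0001
```

Emit:
apply_moves(
  targets=[-0.16,0.07,0,0,0,0,0,-0.31,0.15,0,0,0,0,0,-0.45,0.23,0,0,0,0,0,-0.59,0.33,0,0,0,0,0,-0.71,0.44,0,0,0,0,0],
)

```text
time: 8.85
ee_pos: [0.5133, -0.0873, 0.2673]
tcp_rot: [-180.0, -0.0, 139.2]
wrist_force: [1.1, -2.9, 0.2]
opening: 0.0
```

Emit:
apply_moves(
  targets=[-0.12,0.12,0,0,0,0,0,-0.23,0.25,0,0,0,0,0,-0.33,0.39,0,0,0,0,0,-0.42,0.53,0,0,0,0,0,-0.49,0.68,0,0,0,0,0],
)

```text
time: 9.35
ee_pos: [0.4986, -0.0668, 0.2672]
tcp_rot: [-180.0, -0.0, 139.2]
wrist_force: [1.5, -3.8, 0.0]
opening: -0.0001
```

```bash
python3 - <<'E'
from plan import *
from h import *
o=now()
ims=[]
for n,(x0,y0,x1,y1) in [('side',(310,120,410,220))]:
    c=camera(n); ims.append(cv2.resize(c['img'][y0:y1,x0:x1,::-1],None,fx=4,fy=4,interpolation=cv2.INTER_CUBIC))
cv2.imwrite('pics/p4.png',np.hstack(ims))
E
```

```text
9.35 pos [ 0.4986 -0.0668  0.2672] ang -155.53 r 0.0647 F [ 1.52 -3.8   0.  ] rot [-1.7998e+02 -2.0000e-02  1.3922e+02]
```

View pics/p4.png

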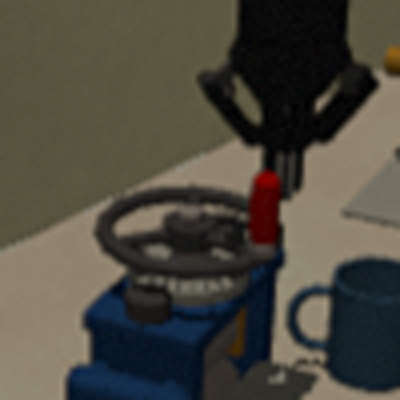

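The handle, at about (263,210), is where a 230° turn should put it, with the fingers right behind it. I'll continue.

Emit:
apply_moves(
  targets=[-0.07,0.15,0,0,0,0,0,-0.12,0.31,0,0,0,0,0,-0.16,0.48,0,0,0,0,0,-0.18,0.64,0,0,0,0,0,-0.2,0.81,0,0,0,0,0],
)

```text
time: 9.9
ee_pos: [0.4927, -0.0424, 0.2672]
tcp_rot: [-180.0, -0.0, 139.2]
wrist_force: [-1.9, -4.0, 0.7]
opening: -0.0002
```

Emit:
apply_moves(
  targets=[0.01,0.17,0,0,0,0,0,0.02,0.34,0,0,0,0,0,0.05,0.5,0,0,0,0,0,0.09,0.67,0,0,0,0,0,0.14,0.83,0,0,0,0,0],
)

```text
time: 10.4
ee_pos: [0.4971, -0.0174, 0.2672]
tcp_rot: [-180.0, -0.0, 139.2]
wrist_force: [-2.6, -3.0, -0.3]
opening: -0.0001
```

Emit:
apply_moves(
  targets=[0.06,0.15,0,0,0,0,0,0.14,0.3,0,0,0,0,0,0.23,0.44,0,0,0,0,0,0.33,0.58,0,0,0,0,0,0.44,0.71,0,0,0,0,0],
)

```text
time: 10.9
ee_pos: [0.5106, 0.0037, 0.2672]
tcp_rot: [-180.0, -0.0, 139.2]
wrist_force: [-3.3, -3.4, -0.3]
opening: -0.0002
```

Emit:
apply_moves(
  targets=[0.11,0.12,0,0,0,0,0,0.24,0.22,0,0,0,0,0,0.38,0.32,0,0,0,0,0,0.52,0.41,0,0,0,0,0,0.67,0.49,0,0,0,0,0],
)

```text
time: 11.4
ee_pos: [0.5308, 0.0185, 0.2672]
tcp_rot: [180.0, -0.0, 139.2]
wrist_force: [-4.8, -0.3, -0.9]
opening: -0.0001
```

Emit:
apply_moves(
  targets=[0.16,0.06,0,0,0,0,0,0.32,0.11,0,0,0,0,0,0.48,0.15,0,0,0,0,0,0.65,0.18,0,0,0,0,0,0.81,0.19,0,0,0,0,0],
)

```text
time: 11.9
ee_pos: [0.5552, 0.0238, 0.2673]
tcp_rot: [-180.0, 0.0, 139.2]
wrist_force: [-4.0, 0.4, -0.9]
opening: -0.0001
```

```bash
python3 - <<'E'
from plan import *
from h import *
o=now()
ims=[]
for n,(x0,y0,x1,y1) in [('side',(310,120,410,220))]:
    c=camera(n); ims.append(cv2.resize(c['img'][y0:y1,x0:x1,::-1],None,fx=4,fy=4,interpolation=cv2.INTER_CUBIC))
cv2.imwrite('pics/p5.png',np.hstack(ims))
E
```

```text
11.9 pos [0.5552 0.0238 0.2673] ang 92.04 r 0.0638 F [-4.02  0.38 -0.85] rot [-179.99    0.    139.22]
```

View pics/p5.png

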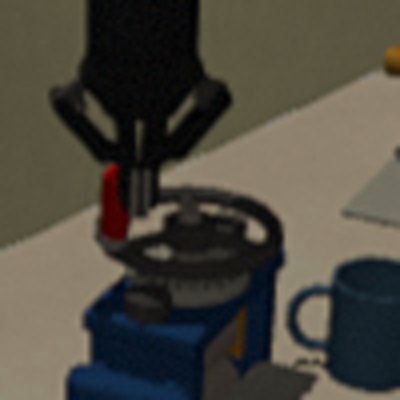

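Emit:
apply_moves(
  targets=[0.17,0,0,0,0,0,0,0.34,-0.02,0,0,0,0,0,0.5,-0.04,0,0,0,0,0,0.64,-0.08,0,0,0,0,0,0.75,-0.11,0,0,0,0,0],
)

```text
time: 12.45
ee_pos: [0.5778, 0.0205, 0.2673]
tcp_rot: [180.0, 0.0, 139.2]
wrist_force: [-3.3, 2.3, 0.3]
opening: 0.0003
```

Emit:
apply_moves(
  targets=[0.04,-0.01,0,0,0,0,0,0.07,-0.02,0,0,0,0,0],
)

```text
time: 12.65
ee_pos: [0.5796, 0.0199, 0.2673]
tcp_rot: [180.0, 0.0, 139.2]
wrist_force: [-2.7, 2.4, -0.1]
opening: 0.0004
```

```bash
python3 - <<'E'
from plan import *
o=now()
E
```

```text
12.65 pos [0.5796 0.0199 0.2673] ang 69.77 r 0.0638 F [-2.66  2.45 -0.13] rot [179.99   0.   139.22]
```

Emit:
apply_moves(
  targets=[-0.25,0.13,0,0,0,0,0,-0.6,0.25,0,0,0,0,0,-0.9,0.3,0.2,0,0,0,0,-0.9,0.3,1.3,0,0,0,0,-0.9,0.3,2.6,0,0,0,0],
)

```text
time: 13.15
ee_pos: [0.5507, 0.029, 0.3461]
tcp_rot: [-179.9, -0.0, 139.2]
wrist_force: [1.4, 0.4, 0.8]
opening: 0.0001
```

Emit:
apply_moves(
  targets=[-0.8,-0.8,0.3,0,0,-0.8,0,-1.8,-1.9,0.3,0,0,-2,0,-2.8,-3,0.3,0,0,-3,0,-3.8,-4.1,0.3,0,0,-4,0,-4.8,-5.2,0.3,0,0,-5,0],
)

```text
time: 13.65
ee_pos: [0.4064, -0.1277, 0.355]
tcp_rot: [179.9, 0.1, 109.0]
wrist_force: [-0.2, -0.2, 0.6]
opening: -0.0002
```

Emit:
apply_moves(
  targets=[-0.8,-1.2,0,0,0,-1,0,-1.6,-2.4,0,0,0,-2,0,-2.4,-3.6,0,0,0,-3,0,-3.2,-4.8,0,0,0,-4,0,-4,-6,0,0,0,-5,0],
)

```text
time: 14.15
ee_pos: [0.2866, -0.3077, 0.3552]
tcp_rot: [179.9, 0.1, 79.0]
wrist_force: [0.6, -0.8, 0.3]
opening: -0.0
```

Emit:
apply_moves(
  targets=[-0.5,-0.8,0,0,0,0,0,-0.8,-1.2,0,0,0,0,0,-0.8,-1.2,0,0,0,0,0],
)

```text
time: 14.45
ee_pos: [0.263, -0.3437, 0.3547]
tcp_rot: [180.0, 0.1, 79.1]
wrist_force: [-0.3, 0.5, 0.2]
opening: -0.0
```

```bash
python3 - <<'E'
from plan import *
from h import *
o=now()
for n,bx in [('top',(345,180,415,250)),('side',(320,150,390,200))]:
    c=save(n,n+'9.png')
    for f in (n+'0.png',n+'9.png'):
        im=cv2.imread('pics/'+f).astype(int);b,g,r=im[...,0],im[...,1],im[...,2]
        m=(r>70)&(r>2*g)&(r>2*b); x0,y0,x1,y1=bx
        mm=np.zeros_like(m); mm[y0:y1,x0:x1]=m[y0:y1,x0:x1]
        ys,xs=np.where(mm); print(f,len(xs),xs.mean(),ys.mean())
        if n=='top':
            d=atz(c,xs.mean(),ys.mean(),.290)[:2]-A; print(d,np.degrees(np.arctan2(d[1],d[0])))
    ims=[cv2.resize(cv2.imread('pics/'+f)[140:260,290:410] if n=='top' else cv2.imread('pics/'+f)[140:260,280:400],None,fx=3,fy=3,interpolation=cv2.INTER_CUBIC) for f in (n+'0.png',n+'9.png')]
    cv2.imwrite(f'pics/cmp_{n}.png',np.hstack(ims))
    d=cv2.absdiff(cv2.imread(f'pics/{n}0.png'),cv2.imread(f'pics/{n}9.png')).max(2)
    cv2.imwrite(f'pics/diff_{n}.png',np.clip(d.astype(int)*4,0,255).astype(np.uint8))
E
```

```text
14.45 pos [ 0.263  -0.3437  0.3547] ang -134.12 r 0.4231 F [-0.3   0.5   0.23] rot [1.7998e+02 5.0000e-02 7.9070e+01]
top0.png 49 361.83673469387753 195.9387755102041
[0.04020144 0.04852218] 50.357683536858126
top9.png 48 362.2708333333333 195.47916666666666
[0.04141041 0.04744112] 48.882938175355164
side0.png 40 335.4 161.65
side9.png 50 335.18 162.58
```

View pics/cmp_top.png

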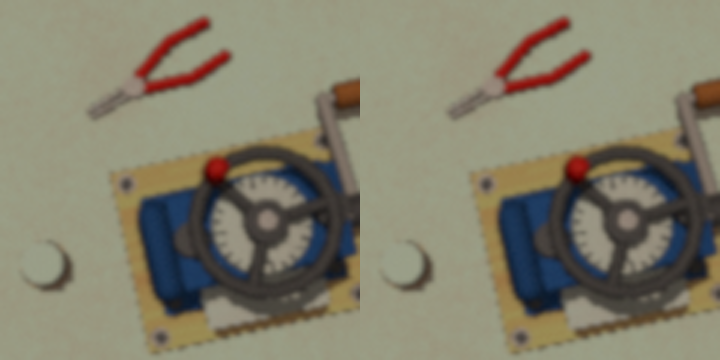

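View pics/cmp_side.png

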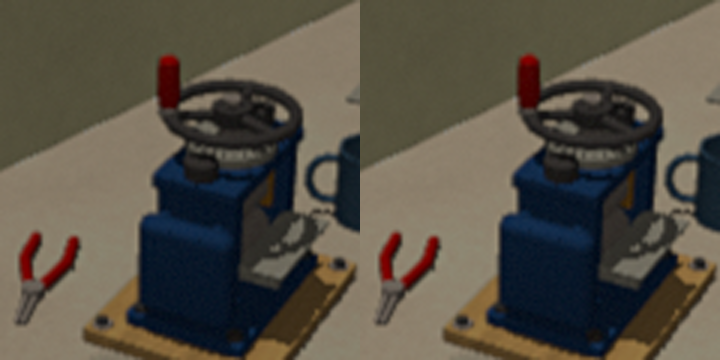

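View pics/top9.png

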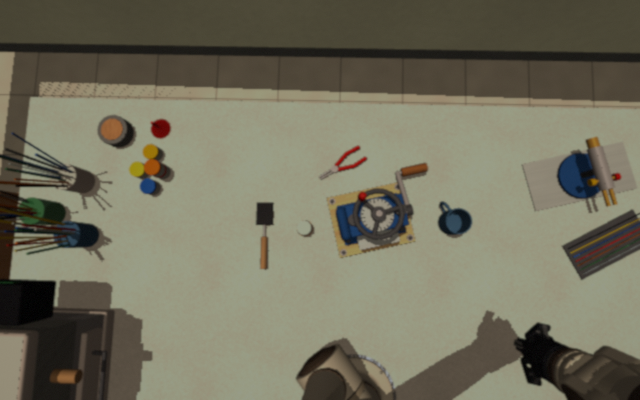

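View pics/diff_top.png

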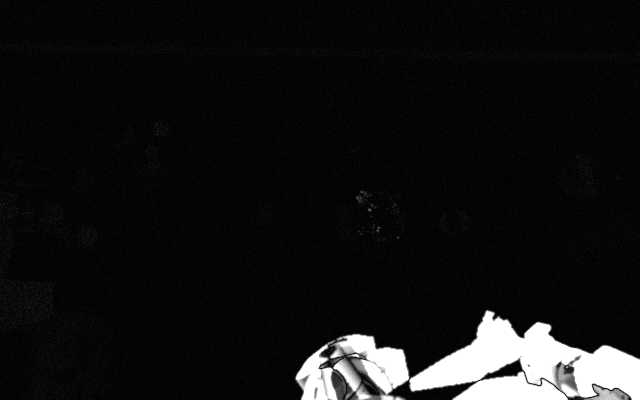

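Before and after match. The handle is at (362,195.5) against (362,195.9) before, within about 1.5°. The difference picture shows no change at the pliers, jar, mug or paddle. I'm handing it in.

```bash
python3 -c "
from workcell import bot
print(bot.job_done())"
```

```text
the job is handed in; nothing more can be done
None
```

I pushed the red handle clockwise through one full turn with the shut fingertips, then backed off, lifted clear and moved the arm away. The job was handed in at about 14.6 s of the 58 s allowed.

- **Force:** the readings stayed at about 3 to 5.5 N while pushing. They come only at the end of each move call, so a brief peak in between could have been missed.
- **Full turn:** the push ended within 0.1 mm of where the fingers first met the handle at the start. The side camera pictures during the turn showed the handle going round with the fingers.
- **Handle position:** the last top picture puts the handle at about 48.9°, against 50.4° at the start. That is about 1.5° further clockwise, close to the limit of what the pixels can show.
- **Other things:** comparing the top pictures from before and after shows no change at the jar, mug, pliers or paddle. The robot was touching nothing at the end.

No check failed or disagreed.

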